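# Hover a cast roof over its model house

## Task

Pick up the loose red-tiled roof by its cream upper storey, carry it over the plaster mould and hold it still, level and square about one centimetre above the open walls of the model house, with its chimney above the brick chimney breast, so that glue can be brushed on underneath. The roof must not touch the house or the mould and nothing else on the bench may be knocked; finish while still holding the roof up, do not set it down.

Things in the scene. Friction and masses are not known exactly. Their poses are not given: they have to be found in the camera images.
- roof: Loose cast roof, 0.2 to 0.4 kg, lying upright on the bat. Eaves slab 150 (x) by 116 (y) by 8 mm, flat underside; tiled slopes rise from both long sides to 33 mm above the underside. On top in the middle the upper storey (see roof_grip). Brick chimney, 18 mm square, at x = +58 mm, ends 80 mm above the underside. Origin: centre of the underside; z up, +x towards the chimney end.
- roof_grip (a point): Point 55 mm above the roof's origin, in the middle of its cream upper storey: a block 64 (roof x) by 34 (roof y) mm with upright sides from 33 to 76 mm above the roof's underside, to be gripped across its 34 mm; a narrower red ridge cap on it ends 82 mm above the underside. Axes as the roof.
- roof_chimney (a point): Point on the roof's underside straight below its chimney, 58 mm along +x from the roof's origin.
- bat: White plaster board 180 x 144 x 15 mm, fixed, on which the roof lies at the start. Origin: centre of its underside on the bench; z up.
- house: Roofless model house, fixed, on the other side of the mould from the roof (left or right). Wooden baseboard 190 (x) by 156 (y) by 18 mm; cream walls 126 (x) by 92 (y) mm outside, 8 mm thick, open on top. Green door in the -y side. Origin: centre of the baseboard's underside on the bench; z up, +x towards the chimney breast end. (The finished house at the back has its roof and is not this one.)
- house_top (a point): Centre of the house at the height of the wall tops, 88 mm above the bench; axes as the house. The roof's origin belongs straight above it, roof x along house x; the eaves then overhang the walls by 12 mm all round.
- house_chimney (a point): Point at wall-top height, 58 mm from house_top along house +x; the roof's chimney belongs straight above it. Just outside the +x end wall there stands the brick-red chimney breast, 24 mm wide, 10 mm deep, its top 86 mm above the bench.
- mould: Fixed plaster mould between the roof and the house: base slab 230 (x) by 150 (y) by 15 mm, on it an open block 200 by 120 mm whose rim is 85 mm above the bench, with four steel pins up to 97 mm. Origin: centre of its underside on the bench.
- bowl: Loose steel bowl, 124 mm across, 55 mm high; bystander. Origin: centre of its underside.
- tin_cup: Loose metal cup, 68 mm across, 85 mm high; bystander. Origin: centre of its underside.
- paint_jar: Loose red paint jar with a white cap, 58 mm across, 75 mm high; bystander. Origin: centre of its underside.
- brush: Loose flat paint brush, about 200 mm long, lying on the bench; bystander. Origin: on the bench below its middle.
- carver1: Loose carving tool with a wooden handle, 165 mm long, 10 mm thick, lying on the bench; bystander. Origin: near its middle, underside.
- carver2: Second carving tool like carver1; bystander.
There are look-alikes about, which are no part of the job. Leave any blue look-alike of the house alone.

How it is judged (in metres and radians):
On the way:
1. the roof is carried over the mould: its origin passes above the mould's footprint, higher than the pins (height (world z) of roof above 0.1 m and y of roof in the frame of mould between -0.075 and 0.075 m and x of roof in the frame of mould between -0.14 and 0.14 m).
At the end, for the whole second after the job is handed in: Fingers alone hold the roof at rest, underside 3 to 20 mm above the wall tops, centred within 10 mm, square within 0.12 rad, level within 0.08 rad, chimney within 13 mm of its place; touching neither house nor mould; no bystander moved over 20 mm (z of roof in the frame of house_top between 0.003 and 0.02 m and horizontal distance between roof and house_top below 0.01 m and horizontal distance between roof_chimney and house_chimney below 0.013 m and angle between the x axis of roof and the x axis of house, either way round below 0.12 rad and angle between roof's own z axis and vertical below 0.08 rad and contact force between roof and the fingers above 1 N and contact force between roof and house below 0.1 N and contact force between roof and mould below 0.1 N and linear speed of roof below 0.02 m/s and angular speed of roof below 0.1 rad/s and not (distance of bowl from where it was at the start of the episode above 0.02 m) and not (distance of tin_cup from where it was at the start of the episode above 0.02 m) and not (distance of paint_jar from where it was at the start of the episode above 0.02 m) and not (distance of brush from where it was at the start of the episode above 0.02 m) and not (distance of carver1 from where it was at the start of the episode above 0.02 m) and not (distance of carver2 from where it was at the start of the episode above 0.02 m)); the arm keeps its last pose, push and grip.
It fails at once if the roof touches the house or the mould (contact force between roof and house above 0.5 N or contact force between roof and mould above 0.5 N).
It fails at once if the robot pushes on the house or the mould (contact force between any of the arm, the fingers and house above 2 N or contact force between any of the arm, the fingers and mould above 2 N).
It fails at once if a bystander is moved more than 20 mm (distance of any of bowl, tin_cup, paint_jar, brush, carver1, carver2 from where it was at the start of the episode above 0.02 m).
It also fails if it takes over 48 s, if anything falls off the work surface, if the arm or the gripper's body presses on something with over 40 N, if the wrist force passes 120 N, or if a joint passes its speed limit or range.

## Robot

A 6-joint arm with a two-finger parallel gripper is mounted at the origin on the work surface. World frame = base frame: x ahead of the robot, y to its left, z up, the work surface at z = 0. Lengths are in mm, angles in rad, forces in N, time in s.
With the tool pointing down it reaches from about 275 to 750 mm from the base axis. Payload 10.2 kg.
Tool frame: the origin (TCP) lies midway between the tips of the shut fingers; the grasp point (between the pads) lies 19 mm behind it; x points along the fingers, y is the direction in which the jaws open and shut, and the axes are right-handed (so a half turn about x gives the same grasp; the last joint's range is limited). The gripper opens to 85 mm and grips with 20 to 120 N. Pads are 22 mm wide; open, the fingers measure 114 mm over their backs; the gripper's body (76 mm by 85 mm) begins 54 mm behind the grasp point. The pads swing forward as they close: fully open they stand 13 mm farther back than shut.
Start: joints at [-1.525, 0.313, 1.498, -0, 1.331, -0.223], TCP at [139.413, -506.157, 231.294] pointing down, gripper open.
Joint ranges: [-2.94, 2.94], [-0.97, 2.17], [0.19, 2.56], [-1.23, 4.37], [0.02, 3.11], [-2.88, 2.88]. Speed limits (rad/s): [2.39, 2.39, 3.01, 3.14, 3.14, 3.14].

## Interface

Orientations are given as a unit quaternion [w, x, y, z].
In Python, from rig import sense, capture, get_calibration, finish_job gives the robot as it stands.
- The arm moves only by the tool jog_arm, never from a script. Its argument "increments" is a list of rows, each an object of numbers: "rx", "ry", "rz": the turn, a rotation vector about the tool's x, y, z in rad; "x", "y", "z": the shift along the tool's x, y, z in mm; "hand": the finger opening in mm, from 0 to 85.4. A call has 1 to 5 rows; each row shifts and turns the commanded pose from where the row before left it, along the tool's axes as they then stand; what a row does not reach is not made up. A row lasts 1/8 s, in which the tool goes at most 62.5 mm and 10.7 degrees, less where a joint would pass 70% of its speed; a pose out of reach is approached as far as the arm can. A call with a gripper value outside its range is refused whole. The fingers move at their own pace and stop on an object; "force" is the grip in N (left out, the last holds). Time passes only in rows, so rows that do not move let the fingers close. It gives the time, the measured TCP pose, the force and the opening at its end, in the units of the state.
- sense(): the state, without advancing time (a new reading comes with each control period).
- capture(name): name is "scene" or "side" or "wrist"; returns the picture (480x640x3 uint8, red, green, blue); there is no depth.
- get_calibration(name): a dict with "camera_matrix" (3x3 intrinsics, pixels), "D" ([k1, k2, p1, p2, k3] as OpenCV has them; the pictures are not rectified), "R" (3x3) and "t" (3): a world point X has camera coordinates R X + t; the wrist camera has in their place "T_tool_cam" (4x4, takes a point from camera to tool coordinates, whose origin is the TCP and whose axes are the tool frame's). Camera axes: x right, y down, z forward; pixel columns grow to the right and rows downward; lengths in mm; the calibration is good to about 2 mm. A picture is of the moment at which its call begins: read the wrist's pose just before it. get_calibration takes no time and is no camera call.
- finish_job(): hands the job in, once; it reports no verdict.
The state is a dict: "time_s": time; "joints": joint angles; "dq": joint speeds; "tau": joint torques, N m; "eef_pos": TCP position; "ee_rot": TCP orientation; "force": force on the tool from outside, world axes, zero at the start; "wrist_torque": the same for the moment, N m; "grip_width": opening from 0.0 (shut) to 1.0 (fully open).
Only numpy, scipy, OpenCV 4.12 (cv2) and the standard library are available. Lean on these libraries where they do the work, as an engineer would, in place of code of your own. Each camera call takes 0.05 s, during which the arm holds its last target.

## Working session

There is one attempt and no reset: what is moved stays moved. The work goes in short steps, Python scripts to look and compute and a tool call to move; the robot and the scene stay as the last step left them, time stands still between calls to the robot, and variables do not carry over. Pictures are saved under pics/ and viewed, and the job is handed in when it is done.

Besides the shell and the picture viewer there is one more tool, called after "Request:" as name(argument=value, ...) on one line, values as JSON. jog_arm: Moves the arm, as the interface text tells. Its arguments: {"type":"object","properties":{"increments":{"type":"array","items":{"type":"object","properties":{"rx":{"type":"number"},"ry":{"type":"number"},"rz":{"type":"number"},"x":{"type":"number"},"y":{"type":"number"},"z":{"type":"number"},"hand":{"type":"number"}}}},"force":{"type":"number"}},"required":["increments"]}

```bash
mkdir -p pics
python3 - <<'E'
from rig import *
import cv2,json
print(sense())
for n in ["scene","side","wrist"]:
    c=get_calibration(n); print(n,c)
    cv2.imwrite(f"pics/{n}0.png",capture(n)[:,:,::-1])
E
```

```text
{'time_s': 0.0, 'joints': array([-1.52538670e+00,  3.13451887e-01,  1.49845840e+00,  3.90766403e-06,
        1.33100059e+00, -2.23403872e-01]), 'dq': array([7.30314334e-04, 4.15870726e-04, 3.60887337e-04, 9.68298883e-04,
       4.04969730e-04, 7.98470806e-05]), 'tau': array([-1.41856137e-03, -4.12275088e+01, -2.59738863e+01, -2.96485896e-04,
        4.24996106e-03,  1.26811577e-05]), 'eef_pos': array([ 139.40849536, -505.87763245,  230.72608952]), 'ee_rot': array([ 0.09428958,  0.70077204,  0.09521778, -0.70068652]), 'force': array([-0.31161635,  0.73981545, -0.56503813]), 'wrist_torque': array([0.01953447, 0.04310082, 0.01936408]), 'grip_width': 1.0028512984380022}
scene {'camera_matrix': array([[553.51072412,   0.        , 318.30090464],
       [  0.        , 553.51072412, 243.53558113],
       [  0.        ,   0.        ,   1.        ]]), 'D': array([-0.11486932,  0.        ,  0.        ,  0.        ,  0.        ]), 'R': array([[-0.40094322,  0.91605303,  0.00955993],
       [ 0.7843037 ,  0.34863366, -0.51314937],
       [-0.47340495, -0.19824587, -0.85824608]]), 't': array([ 153
[... 418 characters left out ...]
0.60633823, -0.67580265]]), 't': array([ 396.52190532,  234.50636812, 1161.78922723])}
wrist {'camera_matrix': array([[420.21417462,   0.        , 327.39250963],
       [  0.        , 420.21417462, 233.32461149],
       [  0.        ,   0.        ,   1.        ]]), 'D': array([-0.07615358,  0.        ,  0.        ,  0.        ,  0.        ]), 'T_tool_cam': array([[ 7.14820471e-04, -2.87671098e-01,  9.57728995e-01,
        -1.42297877e+02],
       [ 9.99999556e-01, -3.82994218e-04, -8.61409151e-04,
        -1.37927767e+00],
       [ 6.14607183e-04,  9.57729185e-01,  2.87670696e-01,
        -7.30192087e+01],
       [ 0.00000000e+00,  0.00000000e+00,  0.00000000e+00,
         1.00000000e+00]])}
```

View pics/scene0.png

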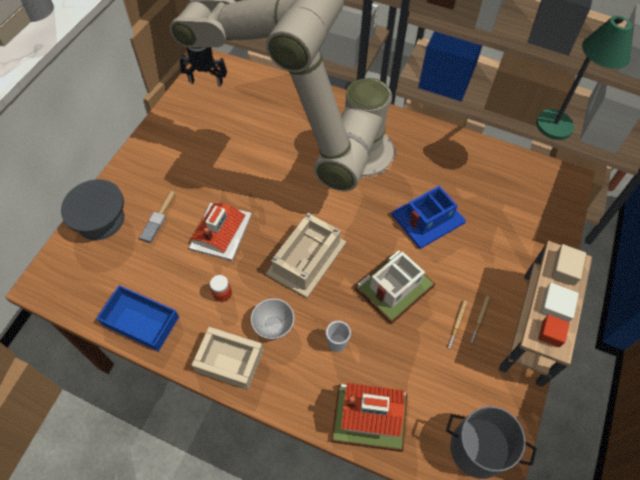

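View pics/side0.png

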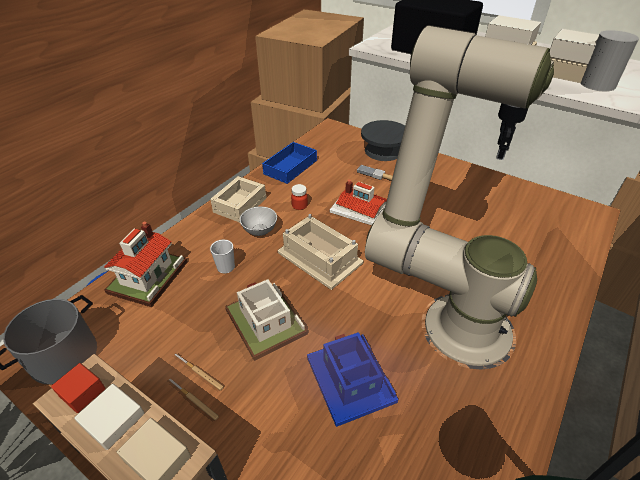

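View pics/wrist0.png

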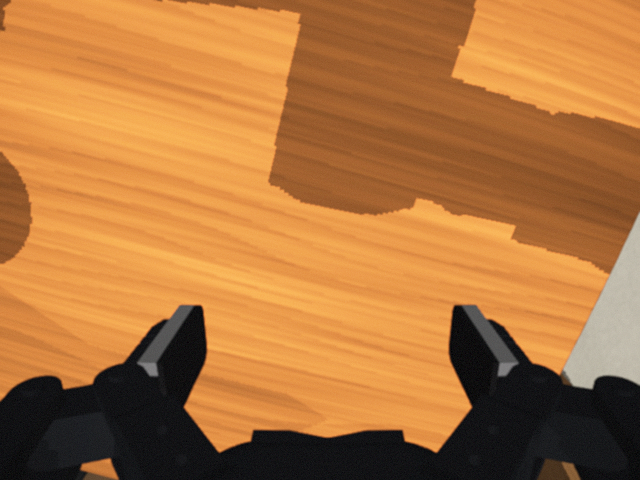

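The roof is at about (220,228) in the scene view, the mould at (306,253) and the house at (398,285). The blue look-alike is at (430,215). The next step is to zoom in.

```bash
cat > h.py <<'E'
import numpy as np,cv2
from scipy.spatial.transform import Rotation as Rn
from rig import get_calibration,sense,capture
def cam(n,s=None):
    c=get_calibration(n);K=np.array(c["camera_matrix"]);D=np.array(c["D"])
    if n!="wrist": return K,D,np.array(c["R"]),np.array(c["t"])
    q=s["ee_rot"];Rt=Rn.from_quat([q[1],q[2],q[3],q[0]]).as_matrix()
    T=np.array(c["T_tool_cam"]);Rc=Rt@T[:3,:3];p=Rt@T[:3,3]+s["eef_pos"]
    return K,D,Rc.T,-Rc.T@p
def proj(C,P):
    K,D,R,t=C
    return cv2.projectPoints(np.array(P,float).reshape(-1,3),cv2.Rodrigues(R)[0],t,K,D)[0].reshape(-1,2)
def ray(C,uv,z):
    K,D,R,t=C
    u=cv2.undistortPoints(np.array(uv,float).reshape(-1,1,2),K,D).reshape(-1,2)
    d=np.c_[u,np.ones(len(u))]@R; o=-R.T@t
    return o+d*((z-o[2])/d[:,2])[:,None]
def crop(im,x,y,w,h,k,name):
    cv2.imwrite(name,cv2.resize(im[y:y+h,x:x+w],None,fx=k,fy=k,interpolation=cv2.INTER_CUBIC))
E
python3 - <<'E'
from h import *
a=cv2.imread("pics/scene0.png");b=cv2.imread("pics/side0.png")
crop(a,180,180,130,95,6,"pics/s_a.png");crop(a,340,230,110,95,6,"pics/s_b.png")
crop(b,320,165,90,70,8,"pics/s_c.png");crop(b,215,265,110,95,6,"pics/s_d.png")
C=cam("scene")
for n,uv,z in [("roof",(220,228),15),("mould",(306,253),50),("house",(398,285),40),("jar",(220,297),0),("cup",(338,345),0),("bowl",(272,330),0),("brush",(158,217),0),("carv",(457,325),0)]: print(n,ray(C,uv,z))
E
```

```text
roof [[ 496.5783625  -292.85736458   15.        ]]
mould [[487.02799176   4.89636761  50.        ]]
house [[470.96882982 296.6985222   40.        ]]
jar [[ 705.01048875 -180.77573071    0.        ]]
cup [[701.24345829 201.55076665   0.        ]]
bowl [[736.43575981   8.45045189   0.        ]]
brush [[ 534.55689938 -508.00830008    0.        ]]
carv [[503.87018675 499.68871263   0.        ]]
```

View pics/s_a.png

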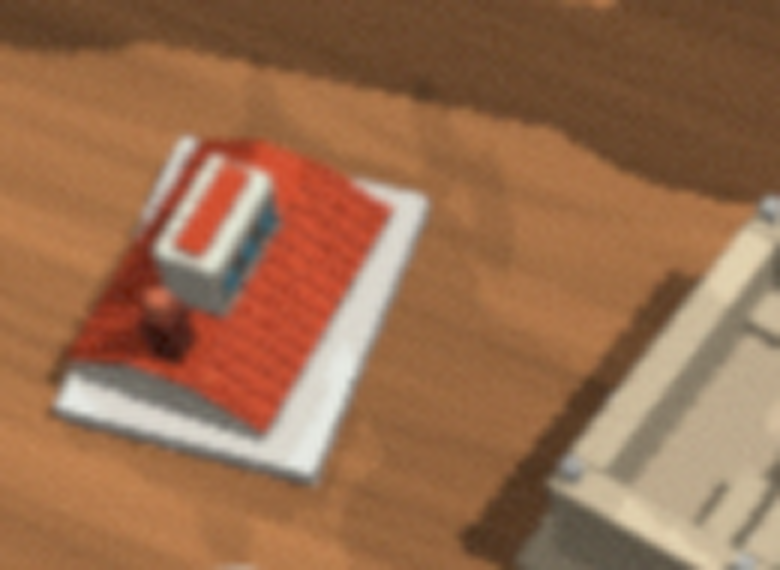

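View pics/s_b.png

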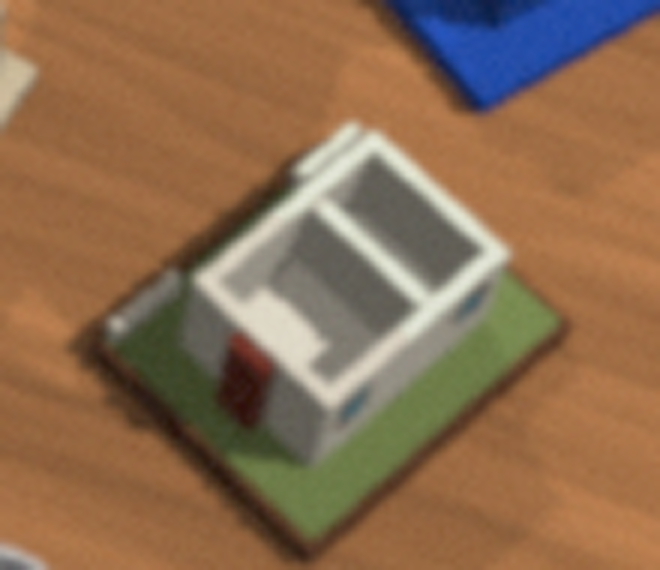

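View pics/s_c.png

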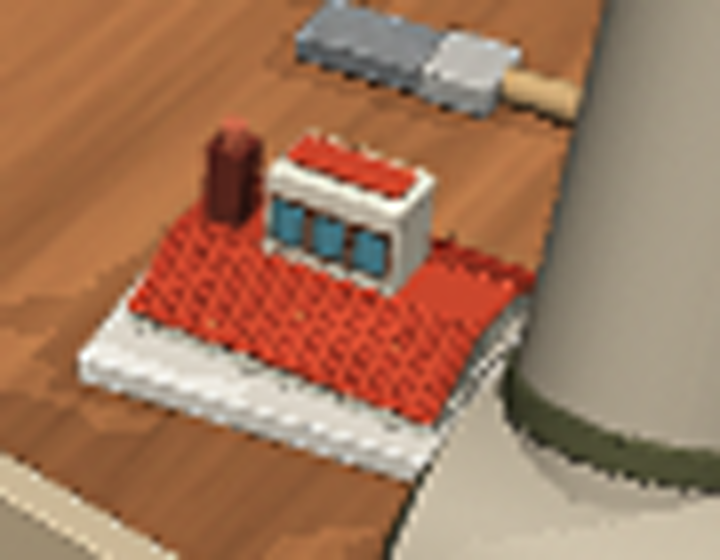

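View pics/s_d.png

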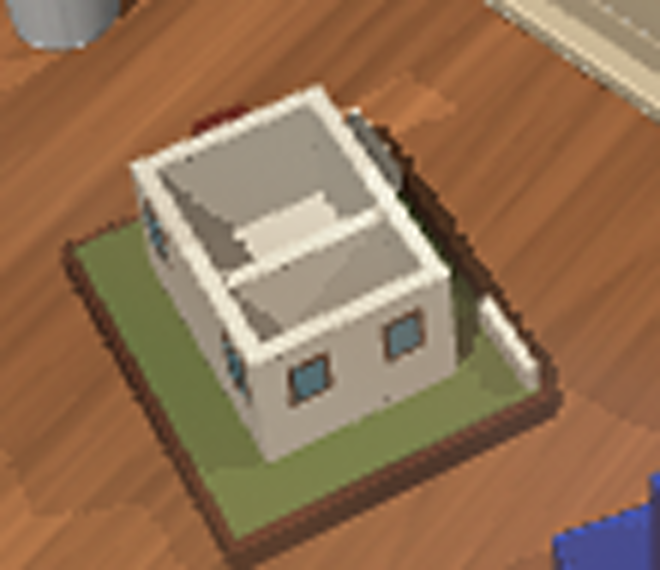

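```bash
cat > fit.py <<'E'
from h import *
from scipy.optimize import least_squares
def fit(obs,x0):
    # obs: list of (C, local pts Nx3, uv Nx2) ; pose x,y,yaw
    def W(p,L):
        c,s=np.cos(p[2]),np.sin(p[2]);L=np.array(L,float)
        return np.c_[p[0]+c*L[:,0]-s*L[:,1],p[1]+s*L[:,0]+c*L[:,1],L[:,2]]
    f=lambda p:np.concatenate([(proj(C,W(p,L))-uv).ravel() for C,L,uv in obs])
    r=least_squares(f,x0,x_scale=[10,10,.05]);return r.x,f(r.x).reshape(-1,2).round(1)
E
python3 - <<'E'
from fit import *
S,B=cam("scene"),cam("side")
def uv(l,off,k): return np.array(l)/k-0.5+0.5/k+np.array(off)
hl=[(63,-46,88),(63,46,88),(-63,46,88),(-63,-46,88)]
# which order? scene: breast end corners
us=uv([(197,278),(322,402),(510,255),(372,132)],(340,230),6)
ub=uv([(320,90),(135,165),(258,358),(445,275)],(215,265),6)
print(ray(S,us,88).round(),ray(B,ub,88).round())
for o in ([(S,hl,us)],[(B,hl,ub)],[(S,hl,us),(B,hl,ub)]):
    print(fit(o,[480,296,0]))
# roof
us=uv([(70,360),(265,435),(390,205)],(180,180),6)
ut=uv([(155,245),(213,153),(275,180),(218,270)],(180,180),6)
print(ray(S,us,23).round(),ray(S,ut,91).round())
ub=uv([(130,305),(437,425)],(320,165),8)
ubt=uv([(268,183),(392,213),(435,175)],(320,165),8)
print(ray(B,ub,23).round(),ray(B,ubt,91).round())
E
```

```text
[[499. 221.  88.]
 [536. 299.  88.]
 [425. 356.  88.]
 [387. 272.  88.]] [[497. 222.  88.]
 [536. 302.  88.]
 [424. 352.  88.]
 [386. 274.  88.]]
(array([ 4.61728376e+02,  2.86841407e+02, -4.47701467e-01]), array([[-0.9, -0.3],
       [ 0.5,  0.9],
       [-0.2, -0.2],
       [ 0.6, -0.5]]))
(array([ 4.61020727e+02,  2.87322360e+02, -4.31896726e-01]), array([[ 0.2, -1. ],
       [-0.5, -0.2],
       [-0.8,  1.2],
       [ 1.1, -0.3]]))
(array([ 4.61366115e+02,  2.87021848e+02, -4.39153556e-01]), array([[-0.8, -0.2],
       [ 0.9,  0.9],
       [-0.1, -0.4],
       [ 0.5, -0.6],
       [ 0.4, -1.1],
       [-0.4, -0.4],
       [-1.1,  1. ],
       [ 1. , -0.3]]))
[[ 575. -352.   23.]
 [ 574. -236.   23.]
 [ 420. -243.   23.]] [[ 529. -314.   91.]
 [ 467. -315.   91.]
 [ 468. -277.   91.]
 [ 529. -277.   91.]]
[[ 574. -239.   23.]
 [ 421. -242.   23.]] [[ 524. -269.   91.]
 [ 470. -279.   91.]
 [ 468. -314.   91.]]
```

Run:
```python
from h import *
s=sense();q=s["ee_rot"];print(Rn.from_quat([q[1],q[2],q[3],q[0]]).as_matrix().round(3),s["time_s"])
```

```text
[[-0.     0.266 -0.964]
 [ 0.001 -0.964 -0.266]
 [-1.    -0.001 -0.   ]] 0.15
```

Request:
jog_arm(increments=[{"rx":0.135},{"rx":0.134},{"y":-21,"z":-35.9},{"y":-21,"z":-35.9},{"y":-21,"z":-35.9}])

```text
schema error: expected keys rx, ry, rz, x, y, z, hand
```

Request:
jog_arm(increments=[{"y":-30,"z":-51},{"y":-30,"z":-51},{"y":-30,"z":-51},{"y":-30,"z":-50},{"y":-27,"z":-49}])

```text
schema error: expected keys rx, ry, rz, x, y, z, hand
```

Request:
jog_arm(increments=[{},{}])

```text
schema error: expected keys rx, ry, rz, x, y, z, hand
```

Run:
```python
from h import *
s=sense();print(s["time_s"],s["eef_pos"],s["ee_rot"],s["joints"].round(3))
im=capture("wrist")[:,:,::-1];cv2.imwrite("pics/w1.png",im)
np.save("w1.npy",np.r_[s["eef_pos"],s["ee_rot"]])
```

```text
0.15 [ 139.40013784 -505.97316129  230.87746067] [ 0.09440793  0.70076024  0.09507996 -0.7007011 ] [-1.525  0.313  1.498 -0.     1.331 -0.223]
```

View pics/w1.png

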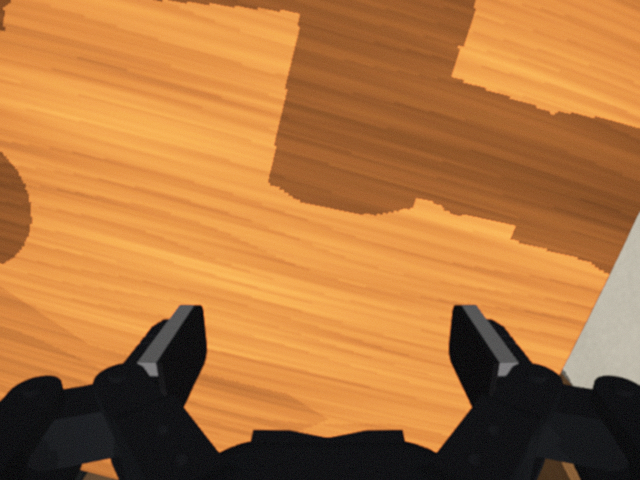

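The moves were refused because every row needs all the keys, and the picture is unchanged. I'll resend them with full rows.

Request:
jog_arm(increments=[{"rx":0.135,"ry":0,"rz":0,"x":0,"y":0,"z":0,"hand":85},{"rx":0.134,"ry":0,"rz":0,"x":0,"y":0,"z":0,"hand":85},{"rx":0,"ry":0,"rz":0,"x":0,"y":-21,"z":-36,"hand":85},{"rx":0,"ry":0,"rz":0,"x":0,"y":-21,"z":-36,"hand":85},{"rx":0,"ry":0,"rz":0,"x":0,"y":-21,"z":-36,"hand":85}])

```text
time_s: 0.82
eef_pos: [248.4, -442.4, 231.2]
ee_rot: [0.0, -0.707, 0.0, 0.707]
force: [0.7, -0.0, 0.9]
grip_width: 0.996
```

Request:
jog_arm(increments=[{"rx":0,"ry":0,"rz":0,"x":0,"y":-30,"z":-50,"hand":85},{"rx":0,"ry":0,"rz":0,"x":0,"y":-30,"z":-50,"hand":85},{"rx":0,"ry":0,"rz":0,"x":0,"y":-30,"z":-50,"hand":85},{"rx":0,"ry":0,"rz":0,"x":0,"y":-30,"z":-50,"hand":85},{"rx":0,"ry":0,"rz":0,"x":0,"y":-27,"z":-50,"hand":85}])

```text
time_s: 1.45
eef_pos: [499.0, -294.9, 231.3]
ee_rot: [-0.0, -0.707, -0.0, 0.707]
force: [-0.0, -1.3, -0.8]
grip_width: 0.998
```

Request:
jog_arm(increments=[{"rx":0,"ry":0,"rz":0,"x":0,"y":0,"z":0,"hand":85},{"rx":0,"ry":0,"rz":0,"x":0,"y":0,"z":0,"hand":85}])

```text
time_s: 1.7
eef_pos: [497.1, -296.3, 231.0]
ee_rot: [0.0, -0.707, -0.0, 0.707]
force: [-0.0, -0.1, -0.7]
grip_width: 0.993
```

Run:
```python
from h import *
s=sense();print(s["time_s"],s["eef_pos"],s["ee_rot"],s["joints"].round(3))
im=capture("wrist")[:,:,::-1];cv2.imwrite("pics/w2.png",im)
np.save("w2.npy",np.r_[s["eef_pos"],s["ee_rot"]])
```

```text
1.7 [ 497.07525669 -296.34431292  230.98747939] [ 9.79775283e-05 -7.06846141e-01 -7.40860333e-05  7.07367315e-01] [-0.74   0.433  1.328 -0.     1.381  0.831]
```

View pics/w2.png

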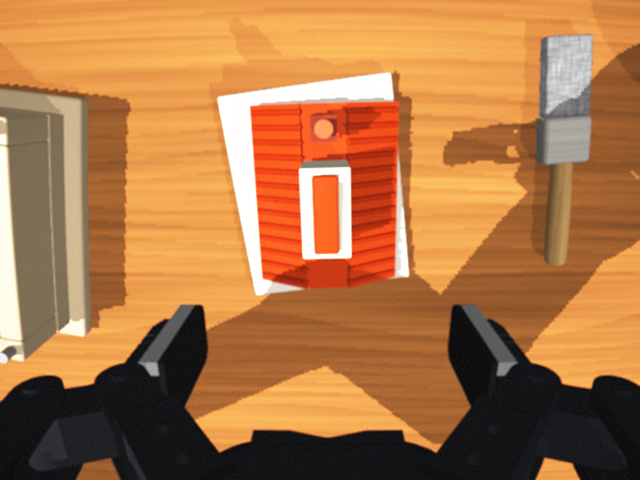

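The wrist view shows the roof upright on the bat. Its block top spans (300..351, 164..260), and the chimney is at (323,128), at the far (+x) end.

Run:
```python
from h import *
crop(cv2.imread("pics/w2.png"),230,85,190,215,2.75,"pics/w2c.png")
```

```text
(no output)
```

View pics/w2c.png

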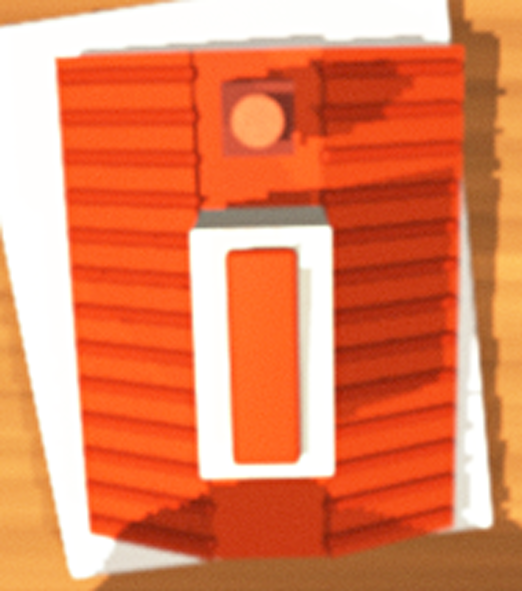

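Run:
```python
from fit import *
d=np.load("w2.npy");C=cam("wrist",dict(eef_pos=d[:3],ee_rot=d[3:]))
def uv(l,off,k): return np.array(l)/k-0.5+0.5/k+np.array(off)
ut=uv([(189,231),(333,225),(334,475),(201,479)],(230,85),2.75)
lt=[(32,17,91),(32,-17,91),(-32,-17,91),(-32,17,91)]
ue=uv([(57,59),(463,46),(452,527),(90,532)],(230,85),2.75)
le=[(75,58,23),(75,-58,23),(-75,-58,23),(-75,58,23)]
print(ray(C,ut,91).round(1),ray(C,ue,23).round(1))
print(fit([(C,lt,ut)],[498,-296,0]));print(fit([(C,le,ue)],[498,-296,0]))
S=cam("scene")
us=np.array([(70,360),(265,435),(390,205)])/6+[180,180]-.4
ub=np.array([(155,245),(213,153),(275,180),(218,270)])/6+[180,180]-.4
print(fit([(S,[le[1],le[0],le[3]],us),(S,[lt[1],lt[2],lt[3],lt[0]],ub)],[498,-296,0]))
```

```text
[[ 530.1 -275.4   91. ]
 [ 531.6 -310.5   91. ]
 [ 466.8 -311.7   91. ]
 [ 465.7 -277.2   91. ]] [[ 571.2 -232.8   23. ]
 [ 574.8 -351.5   23. ]
 [ 423.8 -354.7   23. ]
 [ 422.1 -236.1   23. ]]
(array([ 4.98610823e+02, -2.93702677e+02,  2.64924532e-02]), array([[ 0.8, -0. ],
       [-1. ,  0.8],
       [-0.3, -0.3],
       [ 0.5, -0.6]]))
(array([ 4.98058402e+02, -2.93766029e+02,  2.23731309e-02]), array([[ 1.6, -0.6],
       [-1.7,  0.6],
       [-1.4, -0.6],
       [ 1.6,  0.3]]))
(array([ 4.98445067e+02, -2.96039362e+02,  2.98914593e-02]), array([[-0. , -0.1],
       [ 0.3, -0.5],
       [ 0.5,  0.6],
       [ 0.1,  0.7],
       [ 0.1,  0.1],
       [-0.5, -1. ],
       [-0.5,  0.1]]))
```

Request:
jog_arm(increments=[{"rx":-0.025,"ry":0,"rz":0,"x":40,"y":-1.5,"z":-1.3,"hand":85},{"rx":0,"ry":0,"rz":0,"x":40,"y":0,"z":0,"hand":85},{"rx":0,"ry":0,"rz":0,"x":40,"y":0,"z":0,"hand":85},{"rx":0,"ry":0,"rz":0,"x":30,"y":0,"z":0,"hand":85},{"rx":0,"ry":0,"rz":0,"x":0,"y":0,"z":0,"hand":85}])

```text
time_s: 2.38
eef_pos: [497.1, -294.9, 79.8]
ee_rot: [-0.007, -0.706, -0.009, 0.708]
force: [-0.0, 0.0, 0.2]
grip_width: 0.995
```

Run:
```python
from h import *
s=sense();print(s["time_s"],s["eef_pos"],s["force"])
cv2.imwrite("pics/w3.png",capture("wrist")[:,:,::-1])
```

```text
2.375 [ 497.09319395 -294.91040398   79.83681909] [-0.04928765  0.03735818  0.17350338]
```

View pics/w3.png

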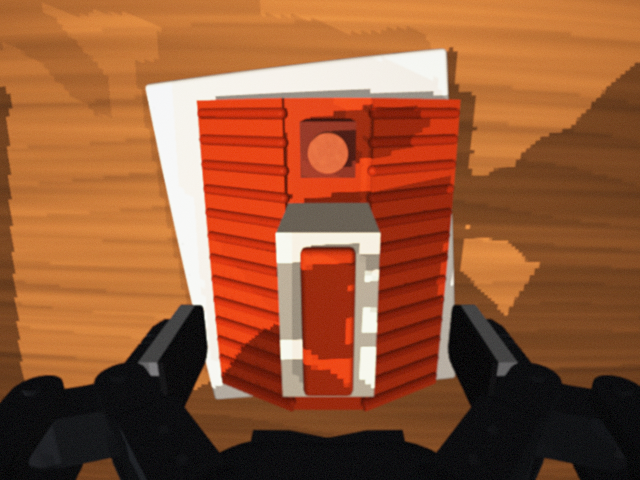

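The block sits midway between the pads. I'll finish the descent and close.

Request:
jog_arm(increments=[{"rx":0,"ry":0,"rz":0,"x":14,"y":0,"z":-1.2,"hand":85},{"rx":0,"ry":0,"rz":0,"x":12,"y":0,"z":0,"hand":85},{"rx":0,"ry":0,"rz":0,"x":0,"y":0,"z":0,"hand":60},{"rx":0,"ry":0,"rz":0,"x":0,"y":0,"z":0,"hand":42},{"rx":0,"ry":0,"rz":0,"x":0,"y":0,"z":0,"hand":30}], force=50)

```text
time_s: 3.05
eef_pos: [500.2, -295.0, 55.9]
ee_rot: [0.009, 0.707, 0.009, -0.707]
force: [2.0, -2.6, 0.9]
grip_width: 0.394
```

Request:
jog_arm(increments=[{"rx":0,"ry":0,"rz":0,"x":0,"y":0,"z":0,"hand":20},{"rx":0,"ry":0,"rz":0,"x":0,"y":0,"z":0,"hand":20},{"rx":0,"ry":0,"rz":0,"x":0,"y":0,"z":0,"hand":20},{"rx":0,"ry":0,"rz":0,"x":0,"y":0,"z":0,"hand":20}], force=60)

```text
time_s: 3.55
eef_pos: [500.3, -295.0, 55.9]
ee_rot: [0.009, 0.707, 0.008, -0.707]
force: [-0.3, -0.3, 4.3]
grip_width: 0.385
```

Request:
jog_arm(increments=[{"rx":0,"ry":0,"rz":0,"x":-5,"y":0,"z":0,"hand":20},{"rx":0,"ry":0,"rz":0,"x":-15,"y":0,"z":0,"hand":20},{"rx":0,"ry":0,"rz":0,"x":-25,"y":0,"z":0,"hand":20},{"rx":0,"ry":0,"rz":0,"x":-25,"y":0,"z":0,"hand":20},{"rx":0,"ry":0,"rz":0,"x":0,"y":0,"z":0,"hand":20}])

```text
time_s: 4.18
eef_pos: [500.6, -295.2, 127.3]
ee_rot: [0.01, 0.708, 0.008, -0.706]
force: [0.4, -0.0, -2.8]
grip_width: 0.394
```

Request:
jog_arm(increments=[{"rx":0,"ry":0,"rz":0,"x":-25,"y":0,"z":0,"hand":20},{"rx":0,"ry":0,"rz":0,"x":-25,"y":0,"z":0,"hand":20},{"rx":0,"ry":0,"rz":0,"x":-10,"y":0,"z":0,"hand":20},{"rx":0,"ry":0,"rz":0,"x":0,"y":0,"z":0,"hand":20},{"rx":0,"ry":0,"rz":0,"x":0,"y":0,"z":0,"hand":20}])

```text
time_s: 4.8
eef_pos: [499.6, -294.4, 183.9]
ee_rot: [-0.008, -0.706, -0.009, 0.708]
force: [0.3, 0.4, -3.2]
grip_width: 0.389
```

Run:
```python
from h import *
s=sense();print(s["time_s"],s["eef_pos"],s["ee_rot"],s["force"],s["wrist_torque"],s["grip_width"])
np.save("w4.npy",np.r_[s["eef_pos"],s["ee_rot"]])
cv2.imwrite("pics/w4.png",capture("wrist")[:,:,::-1])
b=capture("side")[:,:,::-1];cv2.imwrite("pics/side4.png",b);crop(b,320,105,110,110,5,"pics/side4c.png")
b=capture("scene")[:,:,::-1];cv2.imwrite("pics/scene4.png",b)
```

```text
4.8 [ 499.5773876  -294.35256564  183.92251311] [-0.00822645 -0.70647282 -0.00932116  0.70763097] [ 0.2671659   0.38636599 -3.16403603] [0.0307909  0.01103872 0.04952009] 0.38918737333381487
```

View pics/w4.png

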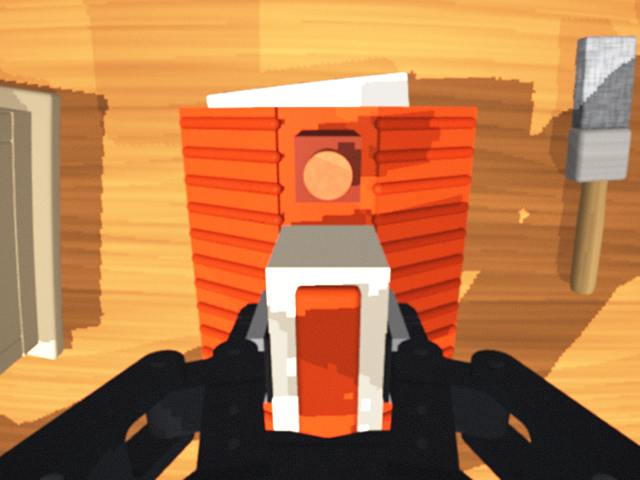

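View pics/side4c.png

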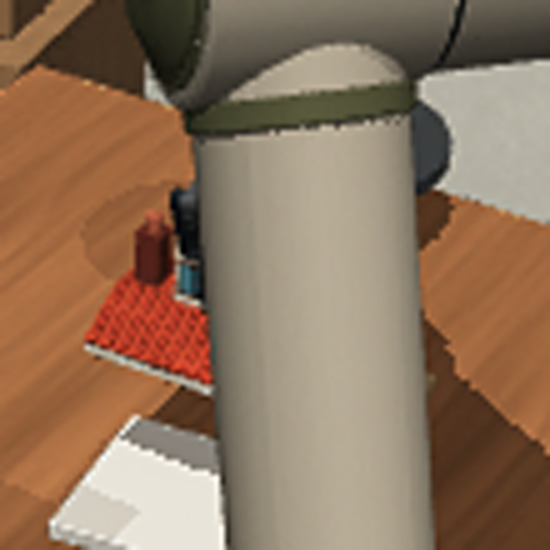

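View pics/scene4.png

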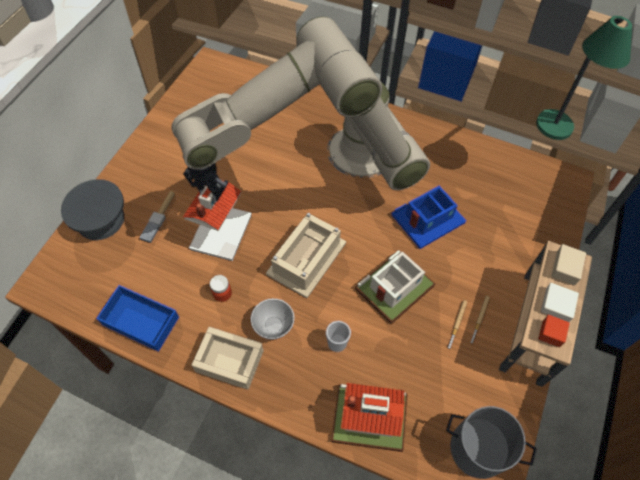

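Run:
```python
from h import *
crop(cv2.imread("pics/w4.png"),170,90,320,360,1.6,"pics/w4c.png")
```

```text
(no output)
```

View pics/w4c.png

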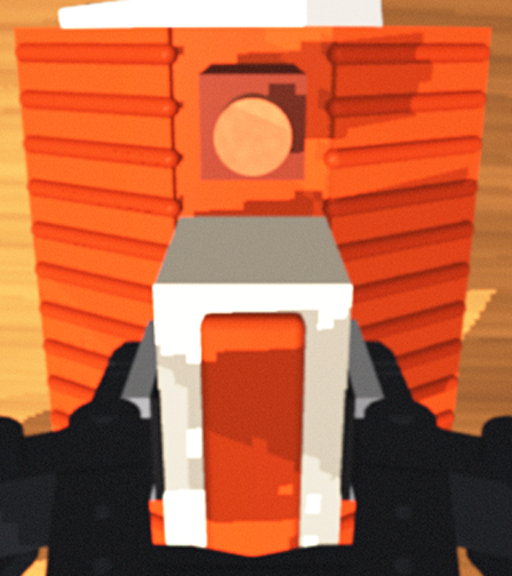

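```bash
cat > pose.py <<'E'
from h import *
from scipy.optimize import least_squares
def fit6(C,L,uv,p0):
    L=np.array(L,float)
    f=lambda p:(proj(C,Rn.from_euler("xyz",p[3:]).apply(L)+p[:3])-uv).ravel()
    r=least_squares(f,p0,x_scale=[10,10,10,.05,.05,.05]);return r.x,f(r.x).reshape(-1,2).round(1)
E
python3 - <<'E'
from pose import *
d=np.load("w4.npy");C=cam("wrist",dict(eef_pos=d[:3],ee_rot=d[3:]))
uv=np.array([(15,28),(491,27),(179,216),(329,216),(153,285),(353,284),(162,545),(342,546)])/1.6-.2+[170,90]
L=[(75,58,8),(75,-58,8),(32,17,33),(32,-17,33),(32,17,76),(32,-17,76),(-32,17,76),(-32,-17,76)]
p,r=fit6(C,L,uv,[498,-295,143,0,0,0.02]);print(p.round(3),d[:3]-p[:3],r)
E
```

```text
[ 5.00163e+02 -2.93145e+02  1.35742e+02 -0.00000e+00 -5.70000e-02
  2.40000e-02] [-0.58513986 -1.20769918 48.18052302] [[ 7.9 -4.3]
 [-7.4 -3.7]
 [ 2.  -3.5]
 [-3.1 -3.4]
 [ 3.3  0.7]
 [-3.6  1.4]
 [ 7.6  5.6]
 [-6.7  5.2]]
```

The roof is lifted clear of the bat and hangs from the fingers, and the bystanders are untouched. The pixel fit is rough, with residuals up to 8 px, so I'll check level at the destination. Next is the carry over the mould.

Request:
jog_arm(increments=[{"rx":0,"ry":0,"rz":0,"x":0,"y":-20,"z":0.8,"hand":20},{"rx":0,"ry":0,"rz":0,"x":0,"y":-35,"z":1.4,"hand":20},{"rx":0,"ry":0,"rz":0,"x":0,"y":-45,"z":1.8,"hand":20},{"rx":0,"ry":0,"rz":0,"x":0,"y":-45,"z":1.8,"hand":20},{"rx":0,"ry":0,"rz":0,"x":0,"y":-45,"z":1.8,"hand":20}])

```text
time_s: 5.58
eef_pos: [487.0, -102.5, 185.3]
ee_rot: [0.009, 0.707, 0.009, -0.707]
force: [1.1, -0.5, -2.9]
grip_width: 0.39
```

Request:
jog_arm(increments=[{"rx":0,"ry":0,"rz":0,"x":0,"y":-45,"z":1.8,"hand":20},{"rx":0,"ry":0,"rz":0,"x":0,"y":-45,"z":1.8,"hand":20},{"rx":0,"ry":0,"rz":0,"x":0,"y":-45,"z":1.8,"hand":20},{"rx":0,"ry":0,"rz":0,"x":0,"y":-45,"z":1.8,"hand":20},{"rx":0,"ry":0,"rz":0,"x":0,"y":-45,"z":1.8,"hand":20}])

```text
time_s: 6.2
eef_pos: [472.0, 121.9, 185.3]
ee_rot: [0.009, 0.707, 0.009, -0.707]
force: [0.3, 0.3, -3.5]
grip_width: 0.392
```

Request:
jog_arm(increments=[{"rx":0,"ry":0,"rz":0,"x":0,"y":-45,"z":1.8,"hand":20},{"rx":0,"ry":0,"rz":0,"x":0,"y":-45,"z":1.8,"hand":20},{"rx":0,"ry":0,"rz":0,"x":0,"y":-40,"z":1.6,"hand":20},{"rx":0,"ry":0,"rz":0,"x":0,"y":-25,"z":1,"hand":20},{"rx":0,"ry":0,"rz":0,"x":0,"y":-12,"z":0.5,"hand":20}])

```text
time_s: 6.82
eef_pos: [461.1, 288.0, 185.1]
ee_rot: [-0.009, -0.707, -0.009, 0.707]
force: [0.3, -0.3, -2.5]
grip_width: 0.391
```

Request:
jog_arm(increments=[{"rx":0.1,"ry":0,"rz":0,"x":0,"y":0,"z":0,"hand":20},{"rx":0.13,"ry":0,"rz":0,"x":0,"y":0,"z":0,"hand":20},{"rx":0.13,"ry":0,"rz":0,"x":0,"y":0,"z":0,"hand":20},{"rx":0.105,"ry":0,"rz":0,"x":0,"y":0,"z":0,"hand":20},{"rx":0,"ry":0,"rz":0,"x":0,"y":0,"z":0,"hand":20}])

```text
time_s: 7.45
eef_pos: [462.0, 286.2, 185.3]
ee_rot: [0.154, -0.69, 0.154, 0.69]
force: [0.4, -0.8, -2.1]
grip_width: 0.389
```

Request:
jog_arm(increments=[{"rx":0,"ry":0,"rz":0,"x":0,"y":0,"z":0,"hand":20},{"rx":0,"ry":0,"rz":0,"x":0,"y":0,"z":0,"hand":20}])

```text
time_s: 7.7
eef_pos: [462.2, 286.5, 185.3]
ee_rot: [0.154, -0.69, 0.154, 0.69]
force: [-0.3, 0.6, -2.5]
grip_width: 0.392
```

Run:
```python
from h import *
s=sense();q=s["ee_rot"];print(s["time_s"],s["eef_pos"],Rn.from_quat([q[1],q[2],q[3],q[0]]).as_matrix().round(3),s["joints"].round(2),s["force"],s["grip_width"])
np.save("w5.npy",np.r_[s["eef_pos"],s["ee_rot"]])
for n in ["wrist","side","scene"]: cv2.imwrite(f"pics/{n}5.png",capture(n)[:,:,::-1])
b=cv2.imread("pics/side5.png");crop(b,200,200,150,140,5,"pics/side5c.png")
b=cv2.imread("pics/scene5.png");crop(b,330,200,130,120,5,"pics/scene5c.png")
```

```text
7.7 [462.15009639 286.48115625 185.2967518 ] [[-0.    -0.425 -0.905]
 [-0.    -0.905  0.425]
 [-1.     0.     0.   ]] [0.34 0.39 1.51 0.   1.24 2.35] [-0.27830435  0.55276047 -2.47648539] 0.39238418071198733
```

View pics/side5c.png

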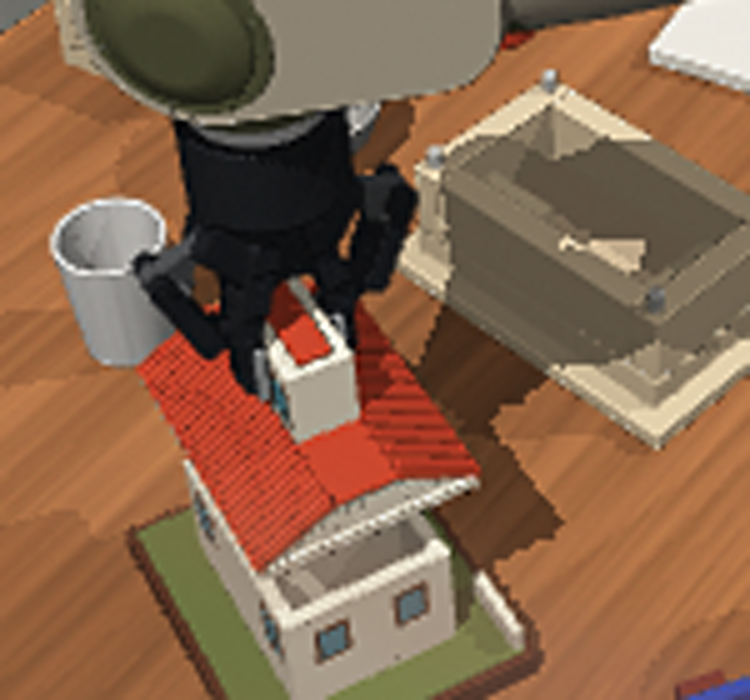

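View pics/scene5c.png

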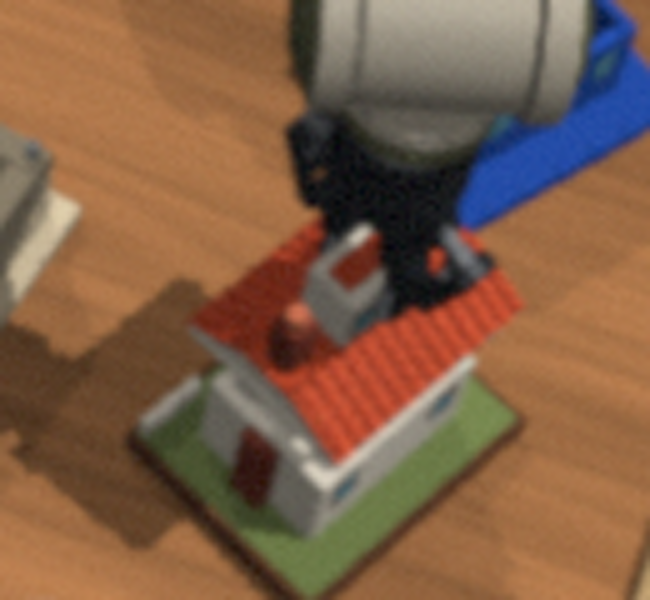

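View pics/wrist5.png

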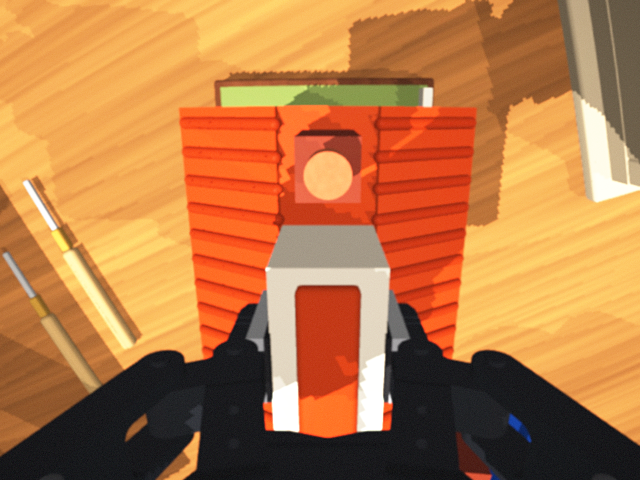

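Run:
```python
from h import *
b=cv2.imread("pics/side5.png");crop(b,222,262,80,70,10,"pics/x1.png")
b=cv2.imread("pics/scene5.png");crop(b,362,240,76,60,10,"pics/x2.png")
```

```text
(no output)
```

View pics/x1.png

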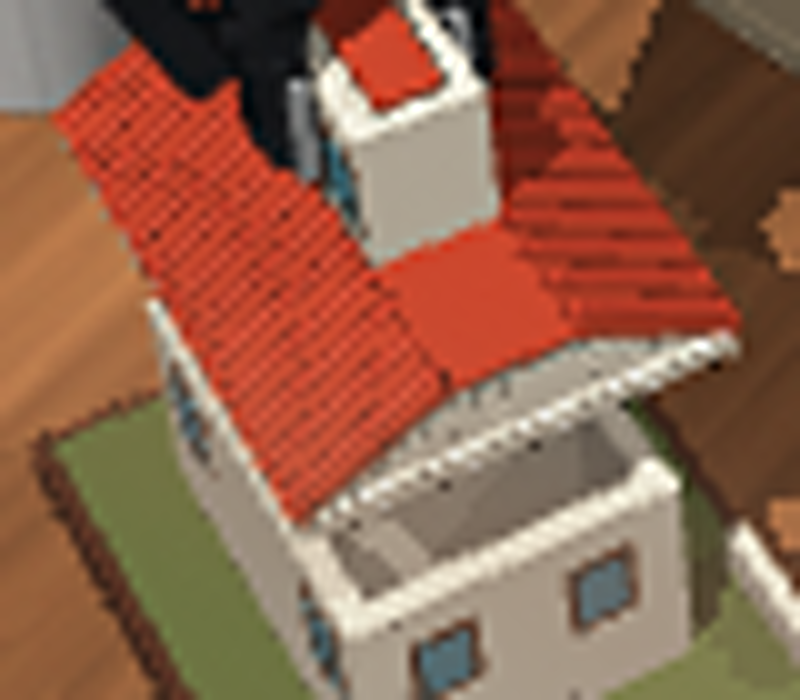

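View pics/x2.png

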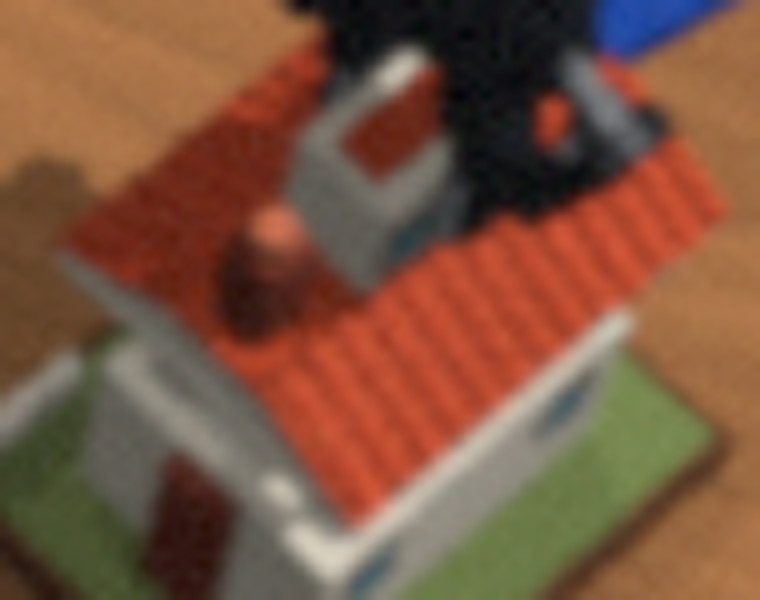

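```bash
cat > pose2.py <<'E'
from h import *
from scipy.optimize import least_squares
def fitm(obs,p0,free6=True):
    def f(p):
        return np.concatenate([(proj(C,Rn.from_euler("xyz",p[3:]).apply(np.array(L,float))+p[:3])-uv).ravel() for C,L,uv in obs])
    r=least_squares(f,p0,x_scale=[10,10,10,.05,.05,.05],loss="soft_l1");return r.x,f(r.x).reshape(-1,2).round(1)
E
python3 - <<'E'
from pose2 import *
S,B=cam("scene"),cam("side")
lb=[(-75,58,8),(-75,-58,8),(75,58,8),(-32,17,76),(-32,-17,76),(-32,17,33),(-32,-17,33)]
ub=np.array([(295,520),(742,330),(55,118),(358,138),(492,90),(378,265),(500,220)])/10-.45+[222,262]
ls=[(75,-58,8),(75,58,8),(-75,58,8),(32,-17,76),(32,17,76),(32,17,33)]
us=np.array([(58,248),(352,528),(728,210),(302,147),(375,218),(365,285)])/10-.45+[362,240]
p0=[462,287,143,0,0,-.44]
for o in ([(B,lb,ub)],[(S,ls,us)],[(S,ls,us),(B,lb,ub)]):
    p,r=fitm(o,p0);print(p.round(3),r.tolist())
E
```

```text
[ 4.60346e+02  2.87419e+02  1.45505e+02  2.70000e-02  4.00000e-03
 -4.36000e-01] [[0.3, 0.3], [-0.3, 0.4], [0.1, 0.1], [0.1, 0.1], [-0.0, -0.3], [-0.5, -0.0], [0.2, -0.7]]
[ 4.52280e+02  2.85406e+02  1.31860e+02  1.10000e-02  3.70000e-02
 -4.49000e-01] [[0.4, -0.1], [-0.2, -0.1], [-0.1, -0.2], [-0.9, -0.9], [0.7, 0.3], [0.1, 0.9]]
[ 4.60628e+02  2.86236e+02  1.44073e+02  2.20000e-02  1.10000e-02
 -4.43000e-01] [[0.0, 0.2], [0.0, 0.2], [-0.0, 0.2], [-0.7, -1.3], [1.0, -0.1], [0.2, 0.9], [0.3, 0.2], [-0.3, 0.4], [0.6, 0.2], [0.0, 0.1], [-0.1, -0.3], [-0.4, -0.1], [0.3, -0.8]]
```

The combined side and scene fit puts the roof at (460.6, 286.2, 144), yaw -0.443, level to about 0.02 rad. That is about 1 mm off the house at (461.4, 287.0), yaw -0.439. I'll lower it 45 mm.

Request:
jog_arm(increments=[{"rx":0,"ry":0,"rz":0,"x":10,"y":-1,"z":-0.4,"hand":20},{"rx":0,"ry":0,"rz":0,"x":12,"y":0,"z":0,"hand":20},{"rx":0,"ry":0,"rz":0,"x":8,"y":0,"z":0,"hand":20},{"rx":0,"ry":0,"rz":0,"x":3,"y":0,"z":0,"hand":20},{"rx":0,"ry":0,"rz":0,"x":0,"y":0,"z":0,"hand":20}])

```text
time_s: 8.48
eef_pos: [463.0, 287.3, 152.2]
ee_rot: [0.154, -0.69, 0.154, 0.69]
force: [0.7, -0.8, -2.5]
grip_width: 0.384
```

Request:
jog_arm(increments=[{"rx":0,"ry":0,"rz":0,"x":4,"y":0,"z":0,"hand":20},{"rx":0,"ry":0,"rz":0,"x":4,"y":0,"z":0,"hand":20},{"rx":0,"ry":0,"rz":0,"x":3,"y":0,"z":0,"hand":20},{"rx":0,"ry":0,"rz":0,"x":0,"y":0,"z":0,"hand":20},{"rx":0,"ry":0,"rz":0,"x":0,"y":0,"z":0,"hand":20}])

```text
time_s: 9.1
eef_pos: [463.1, 287.3, 141.4]
ee_rot: [-0.154, 0.69, -0.154, -0.69]
force: [-0.3, 0.4, -2.2]
grip_width: 0.392
```

Run:
```python
from h import *
s=sense();print(s["time_s"],s["eef_pos"],s["force"],s["wrist_torque"],s["grip_width"])
for n in ["wrist","side","scene"]: cv2.imwrite(f"pics/{n}6.png",capture(n)[:,:,::-1])
b=cv2.imread("pics/side6.png");crop(b,222,265,80,70,10,"pics/x3.png")
b=cv2.imread("pics/scene6.png");crop(b,352,240,80,70,10,"pics/x4.png")
```

```text
9.1 [463.0832077  287.30937127 141.37947187] [-0.30479113  0.3951478  -2.20306683] [ 0.0349353   0.03007007 -0.00141726] 0.39189004596219007
```

View pics/x3.png

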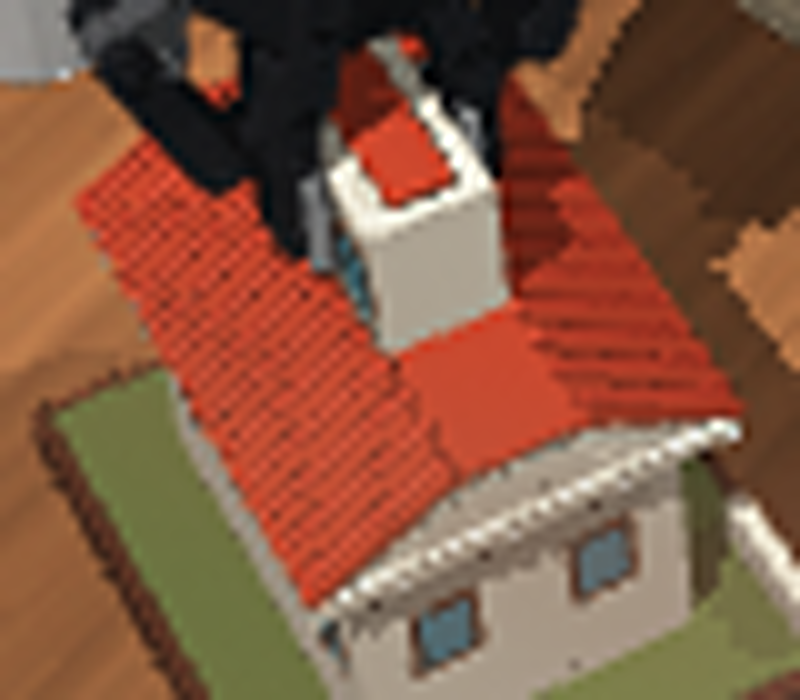

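View pics/x4.png

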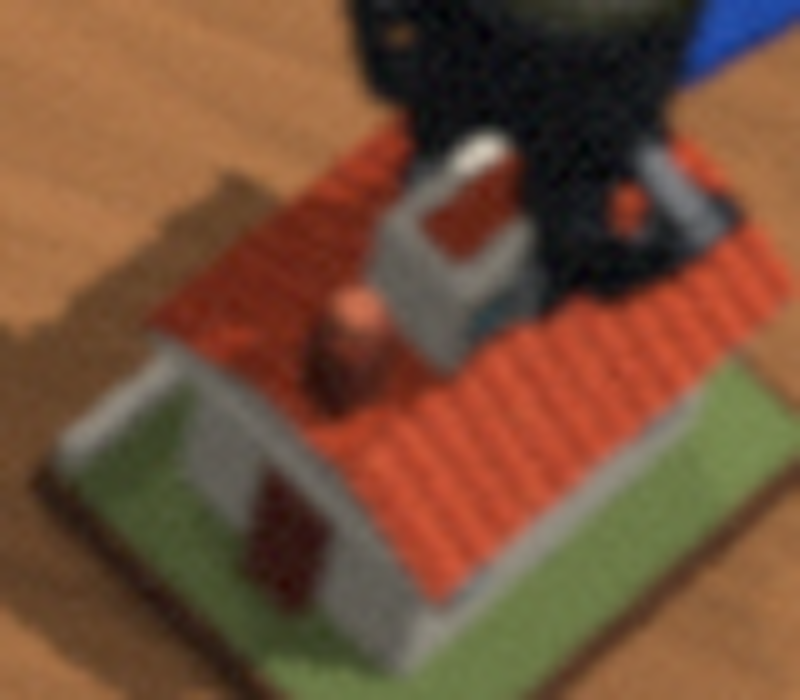

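View pics/scene6.png

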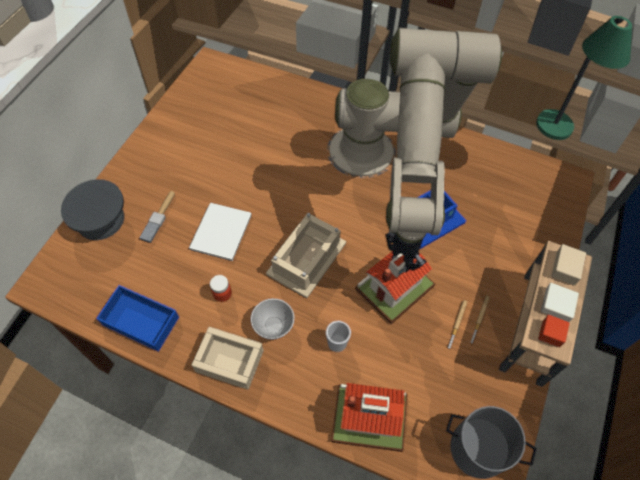

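Run:
```python
from pose2 import *
S,B=cam("scene"),cam("side")
lb=[(-75,58,8),(-75,-58,8),(75,58,8),(-32,17,76),(-32,-17,76),(-32,17,33),(-32,-17,33)]
ub=np.array([(312,605),(745,415),(78,195),(377,240),(502,190),(387,352),(512,305)])/10-.45+[222,265]
ls=[(75,-58,8),(75,58,8),(-75,58,8),(32,-17,76),(32,17,76),(32,17,33)]
us=np.array([(150,325),(440,602),(795,285),(380,235),(458,298),(450,370)])/10-.45+[352,240]
p0=[462,287,100,0,0,-.44]
for o in ([(B,lb,ub)],[(S,ls,us)],[(S,ls,us),(B,lb,ub)]):
    p,r=fitm(o,p0);print(p.round(3),r.tolist())
```

```text
[ 4.64138e+02  2.84801e+02  9.88680e+01  1.60000e-02 -2.70000e-02
 -4.39000e-01] [[0.3, 0.3], [-0.4, 0.3], [0.1, -0.0], [-0.2, -0.0], [0.1, -0.3], [0.1, 0.1], [0.0, -0.4]]
[ 4.47235e+02  2.85537e+02  7.65950e+01  6.00000e-03  3.70000e-02
 -4.34000e-01] [[0.2, 0.4], [-0.4, -0.3], [0.1, -0.2], [-0.3, -1.1], [0.6, 0.6], [-0.2, 0.3]]
[ 4.62301e+02  2.86803e+02  1.00352e+02  2.40000e-02 -6.00000e-03
 -4.34000e-01] [[-0.4, 0.5], [-0.5, 0.0], [0.3, 0.5], [-0.1, -1.9], [0.9, -0.2], [-0.1, 0.2], [0.3, 0.3], [-0.3, 0.3], [-0.0, 0.7], [-0.2, -0.3], [0.1, -0.6], [0.1, 0.2], [0.1, -0.4]]
```

Request:
jog_arm(increments=[{"rx":0,"ry":0,"rz":0,"x":0,"y":0,"z":0,"hand":20},{"rx":0,"ry":0,"rz":0,"x":0,"y":0,"z":0,"hand":20},{"rx":0,"ry":0,"rz":0,"x":0,"y":0,"z":0,"hand":20}])

```text
time_s: 9.62
eef_pos: [463.0, 287.3, 141.3]
ee_rot: [0.154, -0.69, 0.154, 0.69]
force: [-0.5, -0.1, -2.6]
grip_width: 0.388
```

Run:
```python
from rig import *
s=sense();print(s["time_s"],s["eef_pos"],s["dq"].round(4),s["force"],s["grip_width"])
print(finish_job())
```

```text
9.625 [463.00901999 287.28522611 141.30579872] [-0.0018  0.0003 -0.0006  0.      0.0001  0.0006] [-0.54343426 -0.09161558 -2.61980211] 0.3876808518172698
the job is handed in; nothing more can be done
None
```

I gripped the roof by its cream storey with 60 N and carried it over the mould with its underside about 144 mm up, clear of the 97 mm pins. It was turned about -0.465 rad to match the house and lowered to hang above the walls. I handed it in at 9.6 s, still holding it; the job reports no verdict.

**Last checks (scene and side views fitted together):**

| | Roof | House |
|---|---|---|
| Centre x, y (mm) | 462.3, 286.8 | 461.4, 287.0 |
| Yaw (rad) | -0.434 | -0.439 |
| Height (mm) | underside 100.4 | wall tops 88 |

- **Position:** the roof is within about 1 mm of centre and about 12 mm above the walls. The chimney is at the chimney-breast end.
- **Level:** tilt came out at about 0.02 rad.
- **At rest:** joint speeds were near zero. The wrist force showed only about the roof's weight.
- **Bystanders:** none looked moved in the last scene picture. I judged that by eye and did not measure it.

**Checks that disagreed:**
- **Wrist camera:** the six-axis fit after the lift was poor, with residuals up to 8 px and a tilt of 0.057 rad, so I did not use it.
- **Scene camera alone:** it is weak on depth and put the roof at z = 77 mm, 15 mm off in x.
- **Why I trusted the combined fit:** the side view alone gave z = 99 mm, and the tool height minus the grasp offset gave about 100 mm. Both match the combined fit.

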